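Ready the desk supply box

TASK

Get the little blue supply box on the desk ready for use. First push its white front hatch fully shut, so that its catch holds it; then pick up the two nested lids together by the green inner lid, lower them gently (no dropping) onto the box until the inner lid is fully home, and then lift the orange outer lid off alone by its black grip bar, straight up, leaving the inner lid fully home. Finish while still holding the outer lid level in the gripper, about ten centimetres above the box and touching nothing else, and leave the other things on the desk where they are.

Things in the scene. Friction and masses are not known exactly. Their poses are not given: they have to be found in the camera images.
- supply_box: blue open-topped box, fixed to the desk; 62 (x) x 102 (y) x 80 (z) mm outside, walls 4 mm, mouth 54 x 94 mm. Origin: centre of its underside, on the desk. Its -x face, roughly towards the robot, is the front with the hatch; z up. A tall monitor stands behind, between box and lids: carry things across on its near side (x under 0.5)
- box_mouth (a point): centre of the box's mouth, level with its top rim, 80 mm over the desk
- hatch (a joint): angle of the white hatch in the box's front (rad): 0 shut, grows as its free edge (+y end) swings towards the robot, at most 1.2; upright hinge at the -y end. It stays where it is left; from 0.08 to 0.03 rad a sprung ball catch resists with about 2 N at the free edge, then snaps it to 0 and holds it. A 10 N push half way along the hatch is enough
- hatch_hinge (a point): on the hatch's hinge line, 36 mm over the desk; in the box's frame at x -29, y -42 mm. The hatch is 83 mm wide, 4 mm thick and reaches from 10 to 61 mm over the desk; shut, its panel is flush with the box's front, so only the pull rail stands out (push there)
- hatch_edge (a point): on the outer face of the hatch at its free edge, 83 mm from the hinge, 36 mm over the desk. A grey pull rail runs along that face from 10 to 76 mm from the hinge, standing out 10 mm, 46 to 58 mm over the desk
- inner_lid: green inner lid, 150 g, starts on the desk under the outer lid. Origin: centre of underside; x short side, z up. From below: plug 46 x 86 mm to 8 mm, 50 x 90 to 18; flange 66 x 106 from 18 to 25 mm: grip across the 66; tray rim 50 x 90 to 33. Home on the box, the flange lies on its rim, origin 62 mm over the desk; plug play 2 mm a side; either way round is good
- outer_lid: orange cap, 80 g, over the inner lid's tray rim with 1.5 mm of play, resting on the flange by weight alone. 58 x 98 mm, 16 mm high; black grip bar on top 14 mm wide (x), 44 long (y), 22 high. Origin: centre of its underside, 25 mm above the inner lid's origin when nested; x short side, y long side, z up
- grip_bar (a point): centre of the black grip bar, 27 mm above the outer lid's origin (bar from 16 to 38 mm)
- pill_bottle: white tablet bottle, 44 x 45 x 75 mm, bystander; origin under its centre
- sticky_pad: pink sticky-note block, 77 x 77 x 26 mm, bystander; origin under its centre
- glue_stick: standing glue stick, 26 x 26 x 90 mm, bystander; origin under its centre
Mind the look-alikes: they are no part of the job. There is more than one size of the inner_lid; the job needs the smaller.

How it is judged:
By the outcome, as a careful person would: the job done as asked, in the order asked, and still so for the second after the job is handed in, while the arm keeps its last pose, push and grip.
It also fails if it takes over 72 s, if anything falls off the work surface, if the arm or the gripper's body presses on something with over 40 N, if the wrist force passes 120 N, or if a joint passes its speed limit or range.

ROBOT

A 6-joint arm with a two-finger parallel gripper is mounted at the origin on a cart in front of the work surface, level with it; the furniture and walls round the work are solid. World frame = base frame: x ahead of the robot, y to its left, z up, the work surface at z = 0. Lengths are in m, angles in rad, forces in N, time in s.
With the tool pointing down it reaches from about 0.35 to 0.775 m from the base axis. Payload 5.5 kg.
Tool frame: the origin (TCP) lies at the very end of the fingers, on their centre line; the grasp point (between the pads) lies 19 mm behind it; z points along the fingers, y is the line along which they close (so a half turn about z gives the same grasp; the last joint's range is limited). The gripper opens to 85 mm and grips with 20 to 120 N. Pads are 22 mm wide; open, the fingers measure 114 mm over their backs; the gripper's body (76 mm by 85 mm) begins 54 mm behind the grasp point. The pads swing forward as they close: fully open they stand 13 mm farther back than shut.
Start: joints at [1.079, 0.313, 0.046, 1.304, 0, 1.431], TCP at [0.198, 0.54, 0.231] pointing down, gripper open.
Joint ranges: [-2.76, 2.76], [-0.86, 1.69], [-1.03, 1.26], [-2.2, 2.34], [-1.47, 1.5], [-3.14, 3.14]. Speed limits (rad/s): [2.57, 2.57, 3.14, 3.14, 3.14, 3.14].

INTERFACE

Orientations are given as a unit quaternion [w, x, y, z].
In Python, from workcell import env, viewer, nets gives the robot as it stands. The module is installed in compiled form; this text tells all that it offers.
- The arm moves only by the shell command python3 -m creep 'ROWS' [OPENING] [FORCE]. ROWS is a JSON list of rows, 1 to 8 of them, each an object with the fields trans (a list: dx, dy, dz in fractions of the full range, 1 being 0.8 m), rotvec (a list: a rotation vector rx, ry, rz in shares of 90 degrees (1.0 is 90 degrees)); a field left out counts as zero; each row is the pose to reach, as a shift and turn from the pose commanded when the command began, along the tool's axes at that moment; what a row does not reach only later rows make up. A row lasts 1/8 s, in which the tool goes at most 0.0625 m and 0.188 rad, less where a joint would pass 70% of its speed; a pose out of reach is approached as far as the arm can. OPENING is the finger opening in m, set as the command begins (- or left out keeps the last). The fingers move at their own pace and stop on an object; FORCE is the grip in N (left out, the last holds). Time passes only in rows, so rows that do not move let the fingers close. It prints the time, the measured TCP pose, the force, the opening and the grip force at its end. Shift and turn numbers lie between -1 and 1, and a call with a number outside is refused. Input that does not fit is refused with a message, and nothing moves.
- env.get_state(): the state, without advancing time (a new reading comes with each control period).
- viewer.read_camera(name): name is "scene" or "top"; returns a dict with "image" (400x640x3 uint8, red, green, blue), "K" (3x3 intrinsics, pixels), "R" (3x3) and "t" (3): a world point X has camera coordinates R X + t. Camera axes: x right, y down, z forward; pixel columns grow to the right and rows downward; lengths in m; the calibration is good to about 2 mm. A picture is of the moment at which its call begins. There is no depth.
- env.hand_in(): hands the job in; it is judged then, once.
Trained networks look in a picture, given as the dict that the camera call returned (one of the last four; its "shot" number tells which), for a name from the list of things; names that differ only in an ending like _2 or _b are one class to them, and where a whole thing is asked for, a point or a joint stands for the part that bears it (a point fixed in the world has none). Each returns a list of dicts, best first, with "confidence" (0 to 1); they miss things now and then, are a little off and sometimes report something else, mostly with a low value. They report only what shows in the picture. A call takes as long as a camera call. They do not tell look-alikes from the thing itself.
- nets.outline_of(label, picture): "region" (400x640 bool, what is visible of it) and "box" ([left, top, right, bottom] in pixels, round what is visible of it).
The state is a dict: "clock": time; "joint_pos": joint angles; "qvel": joint speeds; "tau": joint torques, N m; "tcp_pos": TCP position; "orientation": TCP orientation; "wrist_force": force on the tool from outside, world axes, zero at the start; "ft_torque": the same for the moment, N m; "finger_gap": finger opening in m; "grip_force": force on a finger pad.
Only numpy, scipy, OpenCV 4.12 (cv2) and the standard library are available. Lean on these libraries where they do the work, as an engineer would, in place of code of your own. Each camera call takes 0.05 s, during which the arm holds its last target. There are 200 camera calls.

## Working session

There is one attempt and no reset: what is moved stays moved. The work goes in short steps, Python scripts to look and compute and a shell command to move; the robot and the scene stay as the last step left them, time stands still between calls to the robot, and variables do not carry over. Pictures are saved under pics/ and viewed, at most 10 in all, crops included, and the job is handed in when it is done.

```bash
mkdir -p pics; cat > h.py <<'E'
from workcell import env, viewer, nets
import numpy as np, cv2
from scipy.spatial.transform import Rotation as Rn
def proj(p,X):
    c=p["R"]@np.asarray(X,float)+p["t"]; q=p["K"]@c; return q[:2]/q[2]
def ray(p,uv):
    d=p["R"].T@np.linalg.inv(p["K"])@np.array([uv[0],uv[1],1.]); return -p["R"].T@p["t"],d
def onz(p,uv,z):
    o,d=ray(p,uv); return o+d*(z-o[2])/d[2]
def tri(ps,uvs):
    A=np.zeros((3,3));b=np.zeros(3)
    for p,uv in zip(ps,uvs):
        o,d=ray(p,uv); d=d/np.linalg.norm(d); M=np.eye(3)-np.outer(d,d); A+=M;b+=M@o
    return np.linalg.solve(A,b)
def save(p,n,crop=None,s=1):
    im=p["image"][:,:,::-1]
    if crop: l,t,r,b=crop; im=im[t:b,l:r]
    cv2.imwrite("pics/"+n,cv2.resize(im,None,fx=s,fy=s,interpolation=cv2.INTER_CUBIC))
E
python3 - <<'E'
from h import *
s=env.get_state();print(s)
for n in("scene","top"):
    p=viewer.read_camera(n);save(p,n+"0.png");print(n,p["K"].tolist(),(-p["R"].T@p["t"]).round(3),p["R"].round(3).tolist())
    for l in("supply_box","hatch","inner_lid","outer_lid","grip_bar","pill_bottle","sticky_pad","glue_stick"):
        for o in nets.outline_of(l,p):
            r=o["region"];v,u=np.nonzero(r);print(l,round(o["confidence"],2),o["box"],u.mean().round(1),v.mean().round(1))
E
```

```text
{'clock': 0.0, 'joint_pos': array([1.07938655e+00, 3.14018904e-01, 4.49701207e-02, 1.30357772e+00,
       3.61521248e-05, 1.43119788e+00]), 'qvel': array([-4.27671992e-04, -7.55067167e-04,  1.00055577e-06, -4.74317214e-04,
       -2.99864179e-03,  1.84401211e-03]), 'tau': array([-7.44056579e-04, -4.80624139e+01,  2.98533994e+01,  1.93473918e-02,
       -4.69340521e-04, -1.13948198e-05]), 'tcp_pos': array([0.19790194, 0.53933316, 0.23039471]), 'orientation': array([-3.01131416e-04,  1.74999840e-01,  9.84568036e-01, -8.64309446e-04]), 'wrist_force': array([ 1.52369056, -0.85671112, -0.05046789]), 'ft_torque': array([-0.02247791,  0.00553125, -0.02731634]), 'grip_force': 0.0, 'finger_gap': 0.08536659224394985}
scene [[515.5380755962519, 0.0, 318.5523182792346], [0.0, 515.5380755962519, 193.4816052637691], [0.0, 0.0, 1.0]] [-0.309  1.013  0.611] [[-0.655, -0.755, 0.018], [-0.344, 0.277, -0.897], [0.673, -0.594, -0.441]]
supply_box 0.8 [348.9, 161.3, 391.0, 206.6] 375.1 185.6
inner_lid 0.8 [356.2, 213.8, 423.4, 258.6] 389.6 233.9
inner_lid 0.57 [285.4, 214.8, 328.6, 237.7] 304.9 229.5
out
[... 345 characters left out ...]
.3174590710693, 0.0, 321.268664537619], [0.0, 385.3174590710693, 201.4082539633664], [0.0, 0.0, 1.0]] [0.31  0.292 1.09 ] [[0.023, -1.0, -0.006], [-0.982, -0.022, -0.188], [0.188, 0.01, -0.982]]
supply_box 0.85 [373.6, 182.5, 418.8, 222.1] 397.1 201.4
inner_lid 0.61 [324.0, 239.2, 366.7, 296.4] 346.1 268.2
inner_lid 0.58 [288.9, 204.5, 329.8, 227.8] 313.9 216.5
outer_lid 0.69 [291.2, 192.1, 330.2, 224.0] 310.4 206.3
grip_bar 0.8 [292.6, 189.2, 329.3, 221.4] 310.5 206.0
grip_bar 0.49 [388.6, 210.0, 410.5, 225.2] 398.2 217.3
pill_bottle 0.55 [393.4, 126.5, 413.4, 146.8] 403.8 137.7
sticky_pad 0.76 [269.6, 259.0, 300.9, 294.2] 286.5 279.3
glue_stick 0.66 [232.5, 214.9, 247.4, 222.3] 238.5 216.7
```

View pics/scene0.png

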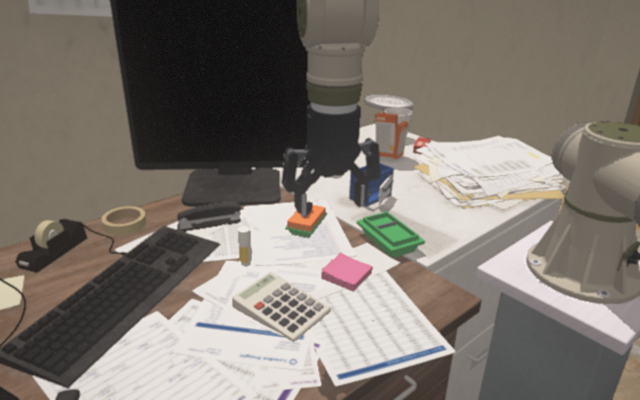

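View pics/top0.png

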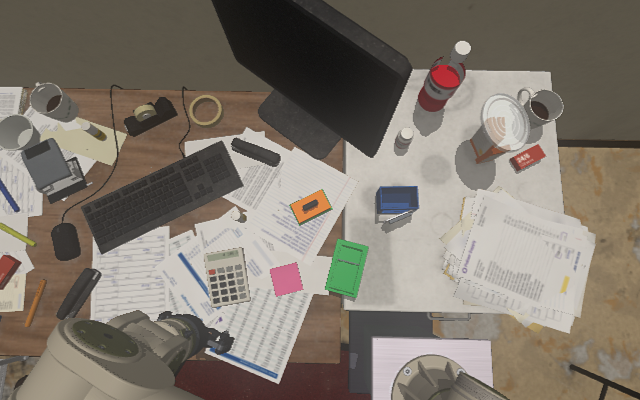

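The scene view shows the lids at about (307,218), the box at (372,185) with its hatch ajar, and the larger green look-alike at (390,234). In the top view, the lids are at (310,207), the box at (397,198) and the hatch at (398,217).

```bash
cat > m.py <<'E'
from h import *
a=viewer.read_camera("top");b=viewer.read_camera("scene")
A=cv2.resize(a["image"][175:235,280:420],None,fx=5.6,fy=5.6,interpolation=cv2.INTER_CUBIC)
B=cv2.resize(b["image"][160:250,270:400],None,fx=5.6,fy=5.6,interpolation=cv2.INTER_CUBIC)
cv2.imwrite("pics/cA.png",A[:,:,::-1]);cv2.imwrite("pics/cB.png",B[:,:,::-1])
# orange blob and geometry
for n,p in(("top",a),("scene",b)):
    hsv=cv2.cvtColor(p["image"],cv2.COLOR_RGB2HSV)
    o=[x for x in nets.outline_of("outer_lid",p)]
    if o:
        r=o[0]["region"].astype(np.uint8)
        c=max(cv2.findContours(r,0,1)[0],key=cv2.contourArea);print(n,o[0]["confidence"],cv2.minAreaRect(c))
        if n=="top":
            for z in(.041,):
                q=np.array([onz(p,k,z)[:2] for k in c[:,0].astype(float)]).astype(np.float32)
                R=cv2.minAreaRect(q*1000);print("world z",z,R)
E
python3 m.py
```

```text
top 0.74 ((310.3999938964844, 206.3000030517578), (21.466251373291016, 35.329872131347656), 63.43495178222656)
world z 0.041 ((496.0274353027344, 332.9591369628906), (60.13798522949219, 98.35704040527344), 28.404775619506836)
scene 0.85 ((305.91998291015625, 216.44000244140625), (23.60000228881836, 34.400001525878906), 36.869895935058594)
```

View pics/cA.png

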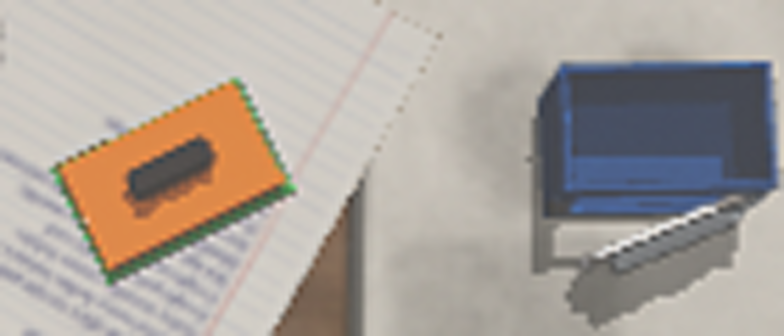

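View pics/cB.png

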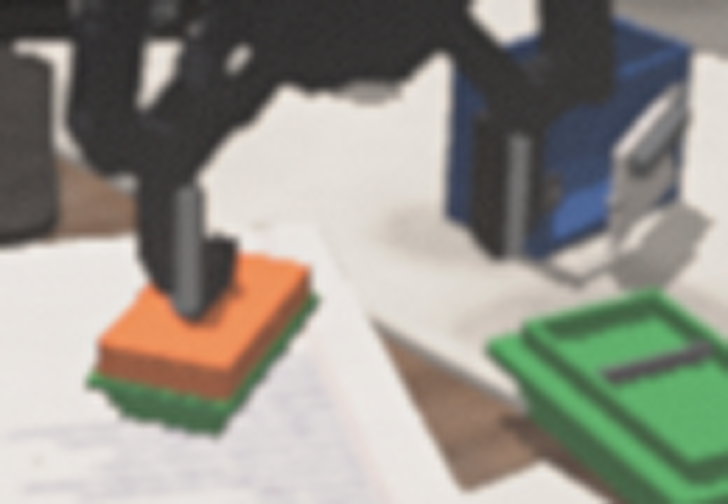

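Crop A: the orange top face has corners near (55,170), (237,80), (293,190) and (110,270). The box rim corners are near (560,64), (773,63), (777,190) and (564,192), and the hatch stands open about 0.5 rad. Crop B shows the lid's top-face corners at (100,345), (232,375) and (312,268).

```bash
cat > m2.py <<'E'
from h import *
a=viewer.read_camera("top");b=viewer.read_camera("scene")
fa=lambda c:(c[0]/5.6-.5+280+.09,c[1]/5.6-.5+175+.09); fb=lambda c:(c[0]/5.6-.41+270,c[1]/5.6-.41+160)
L=[(55,170),(237,80),(293,190),(110,270)]
for z in(.041,):
    q=np.array([onz(a,fa(c),z) for c in L]);print("lid",q.round(4).tolist(),q.mean(0),[np.linalg.norm(q[i]-q[i-1]).round(4) for i in range(4)])
    print("inB",[((proj(b,x)-[270,160]+.41)*5.6).round() .tolist() for x in q])
    d=(q[0]-q[1]+q[3]-q[2]);print("yaw long",np.degrees(np.arctan2(d[1],d[0])))
print("tri corners",[tri([a,b],[fa(L[i]),fb(c)]).round(4) .tolist() for i,c in((0,(232-132,345)),(3,(232,375)),(2,(312,268)))])
Bx=[(560,64),(773,63),(777,190),(564,192)]
q=np.array([onz(a,fa(c),.08) for c in Bx]);print("box",q.round(4).tolist(),q.mean(0),[np.linalg.norm(q[i]-q[i-1]).round(4) for i in range(4)])
d=(q[0]-q[1]+q[3]-q[2]);print("yaw long",np.degrees(np.arctan2(d[1],d[0])))
print("inB",[((proj(b,x)-[270,160]+.41)*5.6).round() .tolist() for x in q])
for c in ((745,200),(592,258)): print("hatch top",onz(a,fa(c),.061))
E
python3 m2.py
```

```text
lid [[0.4982, 0.3914, 0.041], [0.5457, 0.3025, 0.041], [0.4908, 0.2736, 0.041], [0.449, 0.3625, 0.041]] [0.49590218 0.33251809 0.041     ] [np.float64(0.057), np.float64(0.1008), np.float64(0.0621), np.float64(0.0982)]
inB [[102.0, 344.0], [197.0, 238.0], [332.0, 265.0], [236.0, 368.0]]
yaw long 116.674917793947
tri corners [[0.4986, 0.3918, 0.0402], [0.4498, 0.3631, 0.0376], [0.4942, 0.2764, 0.0383]]
box [[0.5482, 0.1473, 0.08], [0.551, 0.0453, 0.08], [0.4892, 0.0449, 0.08], [0.4859, 0.1458, 0.08]] [0.51857656 0.09581514 0.08      ] [np.float64(0.0623), np.float64(0.1021), np.float64(0.0618), np.float64(0.101)]
yaw long 91.68328393112085
inB [[455.0, 64.0], [603.0, 9.0], [701.0, 49.0], [555.0, 107.0]]
hatch top [0.48729446 0.05574095 0.061     ]
hatch top [0.45737507 0.12973186 0.061     ]
```

```bash
cat > go.py <<'E'
import sys
from h import *
s=env.get_state();w=s["orientation"];T=Rn.from_quat([w[1],w[2],w[3],w[0]])
def row(x,y,z,yaw):
    """tool down, tool-y axis at world yaw (deg, mod 180)"""
    best=None
    for k in(0,180):
        t=np.radians(yaw+k);Y=np.array([np.cos(t),np.sin(t),0]);Z=np.array([0,0,-1.]);X=np.cross(Y,Z)
        r=(T.inv()*Rn.from_matrix(np.stack([X,Y,Z],1))).as_rotvec()
        if best is None or np.linalg.norm(r)<np.linalg.norm(best):best=r
    return np.r_[T.inv().apply(np.array([x,y,z])-s["tcp_pos"]),best].round(4).tolist()
if __name__=="__main__":
    m=T.as_matrix();print("tcp",s["tcp_pos"].round(4),"yawY",np.degrees(np.arctan2(m[1,1],m[0,1])).round(2),"tilt",m[:,2].round(3),"F",s["wrist_force"].round(1),"gap",s["finger_gap"].round(4),"t",round(s["clock"],2),"j",s["joint_pos"].round(2))
    v=list(map(float,sys.argv[1:]))
    for i in range(0,len(v),4):print(row(*v[i:i+4]))
E
python3 go.py .43 .113 .12 91.7
```

```text
Traceback (most recent call last):
  File "go.py", line 13, in <module>
    m=T.as_matrix();print("tcp",s["tcp_pos"].round(4),"yawY",np.degrees(np.arctan2(m[1,1],m[0,1])).round(2),"tilt",m[:,2].round(3),"F",s["wrist_force"].round(1),"gap",s["finger_gap"].round(4),"t",round(s["clock"],2),"j",s["joint_pos"].round(2))
                                                                                                                                                                       ^^^^^^^^^^^^^^^^^^^^^
AttributeError: 'float' object has no attribute 'round'
```

```bash
sed -i 's/s\["finger_gap"\].round(4)/round(float(s["finger_gap"]),4)/' go.py; python3 go.py .415 .113 .12 91.7
```

```text
tcp [0.1982 0.5398 0.2313] yawY 69.84 tilt [ 0.  0. -1.] F [ 0.7 -0.2  0.5] gap 0.085 t 1.2 j [1.08 0.31 0.05 1.3  0.   1.43]
[-0.3506, -0.3259, 0.1113, 0.0001, 0.0, -0.3815]
```

The rows are not in the units I measure in: shifts go in shares of 0.8 m and turns go in shares of 90 degrees. I convert before sending: -0.35 m / 0.8 = -0.4375, -0.326 m / 0.8 = -0.4075, -0.381 rad / 1.5708 = -0.2426.

```bash
R="x"; python3 -m creep '[{"trans": [-0.4375, -0.4075, 0.1375], "rotvec": [0, 0, -0.2426]}, {"trans": [-0.4375, -0.4075, 0.1375], "rotvec": [0, 0, -0.2426]}, {"trans": [-0.4375, -0.4075, 0.1375], "rotvec": [0, 0, -0.2426]}, {"trans": [-0.4375, -0.4075, 0.1375], "rotvec": [0, 0, -0.2426]}, {"trans": [-0.4375, -0.4075, 0.1375], "rotvec": [0, 0, -0.2426]}, {"trans": [-0.4375, -0.4075, 0.1375], "rotvec": [0, 0, -0.2426]}, {"trans": [-0.4375, -0.4075, 0.1375], "rotvec": [0, 0, -0.2426]}, {"trans": [-0.4375, -0.4075, 0.1375], "rotvec": [0, 0, -0.2426]}]' 0 20; python3 go.py .415 .113 .12 91.7  .415 .113 .043 91.7
```

```text
clock: 2.2
tcp_pos: [0.4153, 0.1113, 0.1212]
orientation: [0.001, -0.014, 1.0, 0.0]
wrist_force: [1.8, 1.3, 0.2]
finger_gap: -0.0001
grip_force: 0.0
tcp [0.4153 0.1113 0.1212] yawY 91.65 tilt [ 0.001  0.    -1.   ] F [1.8 1.3 0.2] gap -0.0001 t 2.2 j [ 0.07  0.1  -0.5   0.96  0.    0.05]
[0.0003, 0.0017, 0.0012, 0.0003, 0.0014, -0.0008]
[0.0004, 0.0017, 0.0782, 0.0003, 0.0014, -0.0008]
```

To row units: 0.078 m / 0.8 = 0.0975, -0.044 m / 0.8 = -0.055.

```bash
python3 -m creep '[{"trans": [0, 0.0025, 0.05]}, {"trans": [0, 0.0025, 0.0975]}, {"trans": [0, 0.0025, 0.0975]}, {"trans": [-0.0125, 0.0025, 0.0975]}, {"trans": [-0.025, 0.0025, 0.0975]}, {"trans": [-0.0375, 0.0025, 0.0975]}, {"trans": [-0.0475, 0.0025, 0.0975]}, {"trans": [-0.055, 0.0025, 0.0975]}]'; python3 - <<'E'
from h import *
a=viewer.read_camera("top");b=viewer.read_camera("scene")
A=cv2.resize(a["image"][170:250,350:450],(500,400),interpolation=cv2.INTER_CUBIC);B=cv2.resize(b["image"][140:240,320:420],(400,400),interpolation=cv2.INTER_CUBIC)
B=cv2.resize(B,(300,300));A=cv2.copyMakeBorder(A,0,0,0,300,0);A[:300,500:]=B
cv2.imwrite("pics/h1.png",A[:,:,::-1])
E
```

```text
clock: 3.2
tcp_pos: [0.459, 0.1166, 0.0435]
orientation: [0.0, -0.015, 1.0, 0.0]
wrist_force: [-0.9, -0.3, -0.4]
finger_gap: 0.0001
grip_force: 0.1
```

View pics/h1.png

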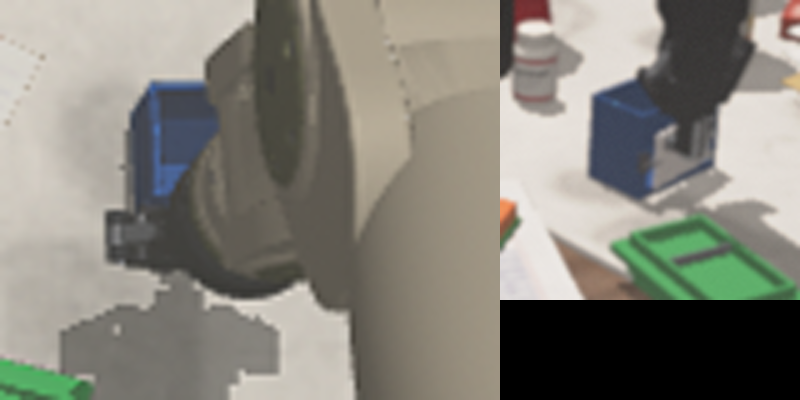

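The picture shows the closed fingers at the hatch, inset around (690,140), with the hatch still slightly open. I'll keep pushing in small steps.

To row units: -0.01 m / 0.8 = -0.0125, -0.008 m / 0.8 = -0.01.

```bash
python3 -m creep '[{"trans": [-0.0038, 0, 0]}, {"trans": [-0.0075, 0, 0]}, {"trans": [-0.01, 0, 0]}, {"trans": [-0.0125, 0, 0]}, {"trans": [-0.0125, 0, 0]}]'
```

```text
clock: 3.92
tcp_pos: [0.468, 0.1169, 0.0431]
orientation: [-0.0, -0.015, 1.0, 0.0]
wrist_force: [-1.8, 1.4, -0.2]
finger_gap: 0.0
grip_force: 0.9
```

To row units: -0.004 m / 0.8 = -0.005, -0.002 m / 0.8 = -0.0025.

```bash
python3 -m creep '[{"trans": [-0.0025, 0, 0]}, {"trans": [-0.005, 0, 0]}, {"trans": [-0.005, 0, 0]}]';python3 -m creep '[{"trans": [-0.0025, 0, 0]}, {"trans": [-0.0038, 0, 0]}, {"trans": [-0.0038, 0, 0]}]'
```

```text
clock: 4.3
tcp_pos: [0.4683, 0.117, 0.0428]
orientation: [-0.004, -0.015, 1.0, 0.0]
wrist_force: [-11.4, 2.0, 9.0]
finger_gap: 0.0002
grip_force: 5.6
clock: 4.68
tcp_pos: [0.4685, 0.1171, 0.0424]
orientation: [-0.006, -0.015, 1.0, 0.0]
wrist_force: [-16.8, 1.4, 13.1]
finger_gap: 0.0
grip_force: 8.7
```

To row units: 0.24 m / 0.8 = 0.3, 0.18 m / 0.8 = 0.225.

```bash
python3 -m creep '[{"trans": [0.0125, 0, 0]}, {"trans": [0.0625, 0, -0.0375]}, {"trans": [0.0875, 0, -0.1125]}, {"trans": [0.0875, 0.075, -0.1875]}, {"trans": [0.0875, 0.15, -0.1875]}, {"trans": [0.0875, 0.225, -0.1875]}, {"trans": [0.0875, 0.3, -0.1875]}, {"trans": [0.0875, 0.3, -0.1875]}]' 0.085 20; python3 - <<'E'
from h import *
a=viewer.read_camera("top");b=viewer.read_camera("scene")
A=cv2.resize(a["image"][175:230,365:430],None,fx=7,fy=7,interpolation=cv2.INTER_CUBIC);B=cv2.resize(b["image"][155:215,340:402],None,fx=5,fy=5,interpolation=cv2.INTER_CUBIC)
C=np.zeros((400,790,3),np.uint8);C[:A.shape[0],:A.shape[1]]=A;C[:B.shape[0],460:460+B.shape[1]]=B
cv2.imwrite("pics/h2.png",C[:,:,::-1])
E
```

```text
clock: 5.68
tcp_pos: [0.3989, 0.3585, 0.1936]
orientation: [0.001, -0.017, 1.0, 0.001]
wrist_force: [0.1, -0.6, -0.9]
finger_gap: 0.0847
grip_force: 0.0
```

View pics/h2.png

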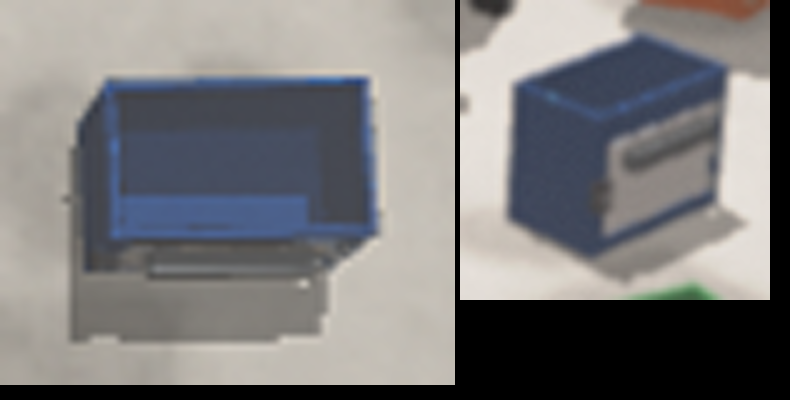

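The hatch is flush and shut: in the inset the panel is (600-715,110-235) and only the rail stands out. Next I'll fit the box and lid poses from both views.

```bash
python3 - <<'E'
from h import *
from scipy.optimize import least_squares
a=viewer.read_camera("top");b=viewer.read_camera("scene")
f=lambda c,k,o:np.array([(c[0]+.5)/k-.5+o[0],(c[1]+.5)/k-.5+o[1]])
def fit(obs,x0,tag):
    def res(q,o=None):
        c,s=np.cos(q[2]),np.sin(q[2])
        return np.array([proj(p,[q[0]+c*X-s*Y,q[1]+s*X+c*Y,Z+q[3]])-uv for p,uv,(X,Y,Z) in obs if o is None or p is o])
    S=least_squares(lambda q:res(q).ravel(),x0,loss="soft_l1");print(tag,S.x.round(4),np.degrees(S.x[2]).round(2),"\n",res(S.x).round(1).tolist())
    for p in(a,b):
        S=least_squares(lambda q:np.r_[res(q,p).ravel(),(q[3]-0)*1e5],x0,loss="soft_l1");print("  single",S.x.round(4))
A=lambda u,v:f((u,v),7,(365,175));B=lambda u,v:f((u-460,v),5,(340,155))
x,y,z=.031,.051,.08
obs=[(a,A(107,80),(x,y,z)),(a,A(368,80),(x,-y,z)),(a,A(377,236),(-x,-y,z)),(a,A(112,238),(-x,y,z)),(a,A(85,270),(-x,y,0)),
(b,B(515,84),(x,y,z)),(b,B(643,36),(x,-y,z)),(b,B(726,68),(-x,-y,z)),(b,B(600,118),(-x,y,z)),(b,B(508,218),(x,y,0)),(b,B(595,254),(-x,y,0)),(b,B(716,204),(-x,-y,0))]
fit(obs,[.52,.095,0,0],"box")
A=lambda u,v:f((u,v),5.6,(280,175));B=lambda u,v:f((u,v),5.6,(270,160))
x,y,z=.029,.049,.041
obs=[(a,A(55,170),(x,y,z)),(a,A(237,80),(x,-y,z)),(a,A(293,190),(-x,-y,z)),(a,A(110,270),(-x,y,z)),
(b,B(100,345),(x,y,z)),(b,B(312,268),(-x,-y,z)),(b,B(232,375),(-x,y,z)),
]
fit(obs,[.496,.332,.46,0],"lid")
p=nets.outline_of("outer_lid",a)[0]["region"].astype(np.uint8)
c=max(cv2.findContours(p,0,1)[0],key=cv2.contourArea);q=np.array([onz(a,k,.041)[:2] for k in c[:,0].astype(float)]).astype(np.float32);print(cv2.minAreaRect(q*1000))
E
python3 go.py .496 .332 .12 27
```

```text
box [0.5201 0.0961 0.036  0.    ] 2.06 
 [[-0.6, -0.4], [0.1, -0.9], [0.2, -0.4], [-0.3, -0.2], [-0.5, -0.0], [-0.3, -0.4], [0.4, -0.8], [1.7, -0.2], [0.7, 0.4], [-0.3, 0.5], [-0.2, 1.6], [1.2, -0.0]]
  single [ 0.519   0.0955  0.0275 -0.    ]
  single [ 0.5216  0.0961  0.0451 -0.    ]
lid [ 0.4974  0.3336  0.482  -0.0024] 27.62 
 [[0.5, -0.6], [-0.4, 0.1], [-1.1, -1.2], [-0.3, 0.1], [0.1, 0.2], [1.5, 0.2], [0.3, -0.1]]
  single [0.4959 0.3325 0.4772 0.    ]
  single [ 0.4956  0.3378  0.5119 -0.    ]
((519.7278442382812, 295.3349914550781), (51.68001174926758, 13.743135452270508), 27.317359924316406)
tcp [0.3986 0.3535 0.1933] yawY 91.59 tilt [ 0. -0. -1.] F [-0.1 -0.1  0.6] gap 0.0851 t 5.92 j [ 0.58  0.25 -0.14  1.19 -0.    0.55]
[-0.0967, -0.0242, 0.0733, -0.0003, 0.0004, 1.1272]
```

To row units: 1.127 rad / 1.5708 = 0.7175.

```bash
python3 - <<'E'
from h import *
a=viewer.read_camera("top")
for uv in((375,155),(268,108),(300,120),(215,5),(410,65)):print(uv,onz(a,uv,.0).round(3),onz(a,uv,.1).round(3),onz(a,uv,.3).round(3))
E
python3 -m creep '[{"rotvec": [0, 0, 0.1146]}, {"rotvec": [0, 0, 0.2292]}, {"rotvec": [0, 0, 0.3438]}, {"rotvec": [0, 0, 0.4584]}, {"rotvec": [0, 0, 0.573]}, {"rotvec": [0, 0, 0.6875]}, {"rotvec": [0, 0, 0.7175]}, {"rotvec": [0, 0, 0.7175]}]'
python3 go.py .497 .333 .1 27.3 .497 .333 .005 27.3
```

```text
(375, 155) [0.661 0.149 0.   ] [0.628 0.162 0.1  ] [0.564 0.188 0.3  ]
(268, 108) [0.802 0.472 0.   ] [0.757 0.455 0.1  ] [0.666 0.422 0.3  ]
(300, 120) [ 0.765  0.374 -0.   ] [0.724 0.366 0.1  ] [0.64  0.351 0.3  ]
(215, 5) [1.15  0.659 0.   ] [1.073 0.625 0.1  ] [0.919 0.558 0.3  ]
(410, 65) [0.952 0.04  0.   ] [0.893 0.063 0.1  ] [0.776 0.11  0.3  ]
clock: 6.98
tcp_pos: [0.3988, 0.3535, 0.1936]
orientation: [0.0, 0.522, 0.853, 0.0]
wrist_force: [-0.5, -0.2, -1.2]
finger_gap: 0.0851
grip_force: 0.0
tcp [0.3988 0.3535 0.1936] yawY 27.01 tilt [ 0.  0. -1.] F [-0.5 -0.2 -1.2] gap 0.0851 t 6.97 j [ 0.57  0.25 -0.14  1.19 -0.    1.67]
[-0.0629, 0.0781, 0.0936, 0.0004, 0.0001, -0.005]
[-0.0629, 0.0781, 0.1886, 0.0004, 0.0001, -0.005]
```

To row units: 0.17 m / 0.8 = 0.2125, -0.063 m / 0.8 = -0.0788, -0.005 rad / 1.5708 = -0.0032.

```bash
python3 -m creep '[{"trans": [-0.0413, 0.05, 0.0625], "rotvec": [0, 0, -0.0032]}, {"trans": [-0.0788, 0.0975, 0.1125], "rotvec": [0, 0, -0.0032]}, {"trans": [-0.0788, 0.0975, 0.1125], "rotvec": [0, 0, -0.0032]}, {"trans": [-0.0788, 0.0975, 0.15], "rotvec": [0, 0, -0.0032]}, {"trans": [-0.0788, 0.0975, 0.175], "rotvec": [0, 0, -0.0032]}, {"trans": [-0.0788, 0.0975, 0.1938], "rotvec": [0, 0, -0.0032]}, {"trans": [-0.0788, 0.0975, 0.2125], "rotvec": [0, 0, -0.0032]}, {"trans": [-0.0788, 0.0975, 0.2125], "rotvec": [0, 0, -0.0032]}]'
python3 go.py .497 .333 .005 27.3; python3 - <<'E'
from h import *
b=viewer.read_camera("scene");save(b,"g1.png",(255,150,365,260),5)
E
```

```text
clock: 7.98
tcp_pos: [0.4956, 0.3339, 0.0225]
orientation: [-0.001, 0.52, 0.854, -0.001]
wrist_force: [0.1, -0.0, 0.2]
finger_gap: 0.0848
grip_force: 0.0
tcp [0.4956 0.3339 0.0225] yawY 27.4 tilt [-0.002 -0.001 -1.   ] F [ 0.1 -0.   0.2] gap 0.0848 t 7.97 j [ 0.46  0.5  -0.22  0.86  0.    1.55]
[-0.0015, 0.0008, 0.0175, -0.0018, -0.0001, 0.0018]
```

View pics/g1.png

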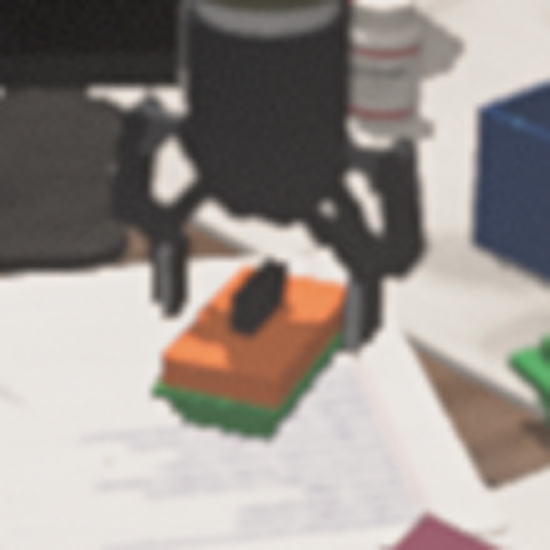

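The open fingers straddle the lids, with tips at about (168,310) and (362,345) and the black bar between them at (258,298). I'll descend and grip.

To row units: 0.0195 m / 0.8 = 0.0244, 0.016 m / 0.8 = 0.02.

```bash
python3 -m creep '[{"trans": [-0.0013, 0.0013, 0.0125]}, {"trans": [-0.0013, 0.0013, 0.02]}, {"trans": [-0.0013, 0.0013, 0.0244]}, {"trans": [-0.0013, 0.0013, 0.0244]}]'
python3 -m creep '[{}, {}, {}, {}, {}, {}]' 0.05 50; python3 go.py
```

```text
clock: 8.52
tcp_pos: [0.4976, 0.3337, 0.0035]
orientation: [-0.0, 0.52, 0.854, -0.0]
wrist_force: [-0.5, 0.7, 0.6]
finger_gap: 0.0848
grip_force: 0.0
clock: 9.28
tcp_pos: [0.4984, 0.3342, 0.0046]
orientation: [0.0, 0.52, 0.854, 0.001]
wrist_force: [-0.2, 0.1, 5.7]
finger_gap: 0.0645
grip_force: 56.1
tcp [0.4984 0.3342 0.0046] yawY 27.39 tilt [ 0.001  0.001 -1.   ] F [-0.2  0.1  5.7] gap 0.0645 t 9.28 j [ 0.46  0.52 -0.23  0.82  0.    1.55]
```

To row units: -0.14 m / 0.8 = -0.175, -0.11 m / 0.8 = -0.1375.

```bash
python3 -m creep '[{"trans": [0, 0, -0.0063]}, {"trans": [0, 0, -0.0188]}, {"trans": [0, 0, -0.0375]}, {"trans": [0, 0, -0.0625]}, {"trans": [0, 0, -0.1]}, {"trans": [0, 0, -0.1375]}, {"trans": [0, 0, -0.175]}, {"trans": [0, 0, -0.175]}]'
python3 go.py .43 .26 .145 2 .45 .098 .145 2
```

```text
clock: 10.28
tcp_pos: [0.4997, 0.3348, 0.1473]
orientation: [0.002, 0.52, 0.854, 0.003]
wrist_force: [-0.6, 0.0, -2.4]
finger_gap: 0.0647
grip_force: 55.9
tcp [0.4997 0.3348 0.1473] yawY 27.39 tilt [ 0.006  0.003 -1.   ] F [-0.6  0.  -2.4] gap 0.0647 t 10.28 j [ 0.46  0.39 -0.05  1.12  0.    1.55]
[-0.0344, -0.0963, 0.0017, 0.0064, -0.0014, 0.4431]
[-0.1874, -0.1531, 0.0013, 0.0064, -0.0014, 0.4431]
```

To row units: -0.176 m / 0.8 = -0.22, -0.155 m / 0.8 = -0.1938, 0.443 rad / 1.5708 = 0.282.

```bash
python3 -m creep '[{"trans": [-0.01, -0.025, 0], "rotvec": [0, 0, 0.0191]}, {"trans": [-0.0213, -0.06, 0], "rotvec": [0, 0, 0.0637]}, {"trans": [-0.035, -0.0975, 0], "rotvec": [0, 0, 0.1273]}, {"trans": [-0.0563, -0.125, 0], "rotvec": [0, 0, 0.191]}, {"trans": [-0.1, -0.1413, 0], "rotvec": [0, 0, 0.2546]}, {"trans": [-0.15, -0.16, 0], "rotvec": [0, 0, 0.282]}, {"trans": [-0.1938, -0.1763, 0], "rotvec": [0, 0, 0.282]}, {"trans": [-0.22, -0.1863, 0], "rotvec": [0, 0, 0.282]}]'
python3 -m creep '[{"trans": [-0.0075, -0.015, 0]}, {"trans": [-0.0075, -0.015, 0]}, {"trans": [-0.0075, -0.015, 0]}]'
python3 go.py .52 .096 .145 2;python3 - <<'E'
from h import *
a=viewer.read_camera("top");b=viewer.read_camera("scene");s=env.get_state()
for n,p in(("a",a),("b",b)):
    for l in("outer_lid","inner_lid","grip_bar"):
        for o in nets.outline_of(l,p)[:2]:print(n,l,round(o["confidence"],2),o["box"])
B=b["image"];u,v=proj(b,s["tcp_pos"]).astype(int);print(u,v);save(b,"c1.png",(u-55,v-55,u+55,v+45),5)
u,v=proj(a,s["tcp_pos"]).astype(int);print(u,v)
E
```

```text
clock: 11.28
tcp_pos: [0.4457, 0.1074, 0.1427]
orientation: [-0.0, 0.695, 0.719, -0.001]
wrist_force: [0.1, 1.3, -2.5]
finger_gap: 0.0644
grip_force: 56.0
clock: 11.65
tcp_pos: [0.4344, 0.1033, 0.1436]
orientation: [-0.0, 0.694, 0.72, 0.0]
wrist_force: [-0.6, -0.2, -2.2]
finger_gap: 0.0648
grip_force: 55.9
tcp [0.4344 0.1033 0.1436] yawY 2.06 tilt [-0.  0. -1.] F [-0.6 -0.2 -2.2] gap 0.0648 t 11.65 j [ 0.05  0.12 -0.43  1.03  0.    1.59]
[-0.0104, 0.0853, -0.0014, 0.0, -0.0003, 0.0011]
a outer_lid 0.74 [379.2, 213.6, 424.5, 237.9]
a inner_lid 0.85 [326.8, 241.0, 368.0, 298.3]
a inner_lid 0.43 [379.5, 215.2, 389.3, 240.7]
a grip_bar 0.55 [382.0, 212.4, 427.1, 237.5]
a grip_bar 0.17 [381.6, 228.6, 385.9, 242.2]
b outer_lid 0.7 [376.0, 132.0, 418.5, 158.0]
b inner_lid 0.88 [355.0, 210.5, 428.1, 260.1]
b inner_lid 0.52 [374.2, 150.0, 425.0, 165.5]
b grip_bar 0.85 [377.8, 135.1, 422.5, 157.9]
397 157
401 225
```

View pics/c1.png

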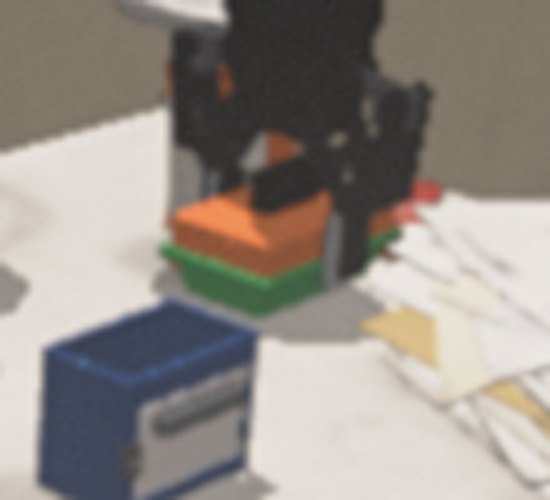

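The lids are held level in the picture, with the flange corners at (163,247), (265,288) and (402,238). The box stands below left with its hatch shut.

```bash
python3 - <<'E'
from h import *
from scipy.optimize import least_squares
a=viewer.read_camera("top");b=viewer.read_camera("scene");s=env.get_state();t=s["tcp_pos"]
f=lambda u,v:np.array([(u+.5)/5-.5+342,(v+.5)/5-.5+102])
obs=[(f(163,247),(.033,.053,.025)),(f(265,290),(-.033,.053,.025)),(f(402,238),(-.033,-.053,.025)),(f(172,215),(.029,.049,.041)),(f(265,246),(-.029,.049,.041)),(f(265,277),(-.029,.049,.025))]
def W(q,X):return Rn.from_euler("xz",[q[2],np.radians(2)]).as_matrix()@np.array(X)+[t[0]+q[3],q[0],q[1]]
g=lambda q:np.r_[np.concatenate([proj(b,W(q,X))-uv for uv,X in obs]),q[3]*300]
S=least_squares(g,[t[1],.14,0,0]);print(S.x.round(4),"dy",S.x[0]-t[1],"dz",S.x[1]-t[2],"tilt",np.degrees(S.x[2]),S.fun.round(1))
# top view: prediction vs orange/green mask left end
for X in((.033,.053,.025),(-.033,.053,.025),(.029,.049,.041),(-.029,.049,.041)):print("top pred",X,proj(a,W(S.x,X)).round(1))
h=cv2.cvtColor(a["image"],cv2.COLOR_RGB2HSV)
for n,lo,hi in(("orange",5,20),("green",50,80)):
    m=(h[...,0]>lo)&(h[...,0]<hi)&(h[...,1]>120)&(h[...,2]>50);m[:, :372]=0;m[:,440:]=0;m[:200]=0;m[250:]=0
    v,u=np.nonzero(m);print(n,u.min(),u.max(),v.min(),v.max(),len(u)); print([(r,u[v==r].min()) for r in sorted(set(v))])
E
```

```text
[0.1048 0.1372 0.0303 0.0006] dy 0.0020713000278841237 dz -0.006570125509039931 tilt 1.7344421482893084 [-1.1 -0.3  0.1 -0.9  0.6 -0.   0.1 -0.2  0.6  0.5 -0.2  0.9  0.2]
top pred (0.033, 0.053, 0.025) [380.2 210.8]
top pred (-0.033, 0.053, 0.025) [381.3 238. ]
top pred (0.029, 0.049, 0.041) [383.1 211.4]
top pred (-0.029, 0.049, 0.041) [384.1 235.6]
orange 383 425 213 237 374
[(np.int64(213), np.int64(383)), (np.int64(214), np.int64(383)), (np.int64(215), np.int64(383)), (np.int64(216), np.int64(384)), (np.int64(217), np.int64(384)), (np.int64(218), np.int64(384)), (np.int64(219), np.int64(384)), (np.int64(220), np.int64(384)), (np.int64(221), np.int64(384)), (np.int64(222), np.int64(384)), (np.int64(223), np.int64(384)), (np.int64(224), np.int64(384)), (np.int64(225), np.int64(384)), (np.int64(226), np.int64(384)), (np.int64(227), np.int64(384)), (np.int64(228), np.int64(384)), (np.int64(229), np.int64(384)), (np.int64(230), np.int64(384)), (np.int64(231), np.int64(384)), (np.int64(232), np.int64(384)), (np.int64(233), np.int64(384)), (np.int64(234), np.int64(384)), (np.int64(235),
[... 238 characters left out ...]
.int64(217), np.int64(382)), (np.int64(218), np.int64(382)), (np.int64(219), np.int64(382)), (np.int64(220), np.int64(382)), (np.int64(221), np.int64(382)), (np.int64(222), np.int64(382)), (np.int64(223), np.int64(382)), (np.int64(224), np.int64(382)), (np.int64(225), np.int64(382)), (np.int64(226), np.int64(382)), (np.int64(227), np.int64(382)), (np.int64(228), np.int64(382)), (np.int64(229), np.int64(382)), (np.int64(230), np.int64(382)), (np.int64(231), np.int64(382)), (np.int64(232), np.int64(383)), (np.int64(233), np.int64(383)), (np.int64(234), np.int64(383)), (np.int64(235), np.int64(383)), (np.int64(236), np.int64(383)), (np.int64(237), np.int64(383)), (np.int64(238), np.int64(383))]
```

To row units: 0.0855 m / 0.8 = 0.1069, 0.075 m / 0.8 = 0.0938.

```bash
python3 -m creep '[{"trans": [-0.0063, 0.025, 0]}, {"trans": [-0.0113, 0.0625, 0]}, {"trans": [-0.0113, 0.0938, 0]}, {"trans": [-0.0113, 0.1069, 0]}, {"trans": [-0.0113, 0.1069, 0.025]}, {"trans": [-0.0113, 0.1069, 0.0438]}, {"trans": [-0.0113, 0.1069, 0.0438]}, {"trans": [-0.0113, 0.1069, 0.0438]}]'; python3 go.py .52 .094 .095 2
python3 - <<'E'
from h import *
a=viewer.read_camera("top");b=viewer.read_camera("scene")
A=cv2.resize(a["image"][175:235,365:430],None,fx=6,fy=6,interpolation=cv2.INTER_CUBIC);B=cv2.resize(b["image"][130:215,330:412],None,fx=5,fy=5,interpolation=cv2.INTER_CUBIC)
C=np.zeros((430,800,3),np.uint8);C[:360,:390]=A;C[:425,390:800]=B
cv2.imwrite("pics/f1.png",C[:,:,::-1])
E
```

```text
clock: 13.15
tcp_pos: [0.5204, 0.0967, 0.1092]
orientation: [0.0, 0.695, 0.719, 0.0]
wrist_force: [0.9, -0.6, -1.7]
finger_gap: 0.0649
grip_force: 56.0
tcp [0.5204 0.0967 0.1092] yawY 2.01 tilt [ 0.  0. -1.] F [ 0.9 -0.6 -1.7] gap 0.0649 t 13.15 j [ 0.03  0.3  -0.29  0.99  0.    1.57]
[-0.0026, -0.0005, 0.0142, 0.0002, -0.0001, 0.0002]
```

View pics/f1.png

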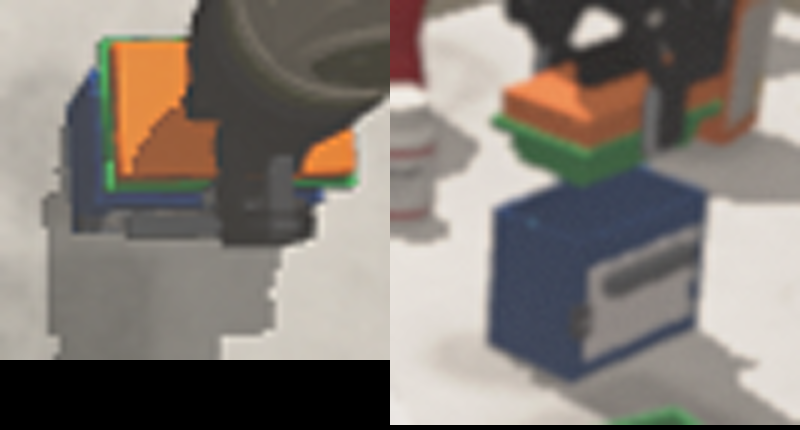

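The lids hang over the box: flange corners at (102,38), (107,188) and (355,185) in the top crop, and the left corner at (495,118) in the scene crop. I'll fit that against the box.

```bash
python3 - <<'E'
from h import *
from scipy.optimize import least_squares
a=viewer.read_camera("top");b=viewer.read_camera("scene");t=env.get_state()["tcp_pos"]
A=lambda u,v:(a,np.array([(u+.5)/6-.5+365,(v+.5)/6-.5+175]));B=lambda u,v:(b,np.array([(u-389.5)/5-.5+330,(v+.5)/5-.5+130]))
obs=[A(102,38)+((.033,.053,.025),),A(107,189)+((-.033,.053,.025),),A(356,187)+((-.033,-.053,.025),),A(112,42)+((.029,.049,.041),),A(118,178)+((-.029,.049,.041),),
B(493,118)+((.033,.053,.025),),B(585,155)+((-.033,.053,.025),),B(718,105)+((-.033,-.053,.025),),B(504,92)+((.029,.049,.041),),B(583,120)+((-.029,.049,.041),)]
W=lambda q,X:Rn.from_euler("xz",[q[4],q[3]]).as_matrix()@np.array(X)+q[:3]
for P in((a,b),(a,),(b,)):
    O=[o for o in obs if any(o[0] is p for p in P)]
    g=lambda q:np.r_[np.concatenate([proj(p,W(q,X))-uv for p,uv,X in O]),(q[2]-t[2]+.0055)*300,q[4]*20]
    S=least_squares(g,[.52,.096,.104,.035,0],loss="soft_l1");print(S.x[:3].round(4),np.degrees(S.x[3:]).round(2),"rel tcp",(S.x[:3]-t).round(4),S.fun.round(1))
E
```

```text
[0.5195 0.0973 0.1042] [ 2.07 -0.06] rel tcp [-0.0014  0.0006 -0.0053] [-0.9 -0.2 -0.6  0.  -0.2 -0.2  0.  -0.8  0.  -0.9 -0.3  0.1  0.8  0.4
  1.8  0.   0.  -0.6  1.5  0.4  0.1 -0. ]
[0.5186 0.0962 0.1039] [ 2.08 -0.48] rel tcp [-0.0023 -0.0004 -0.0057] [-0.6  0.3 -0.3  0.4  0.2  0.1  0.3 -0.4  0.3 -0.5 -0.  -0.2]
[0.5236 0.0961 0.1029] [2.49 0.12] rel tcp [ 0.0027 -0.0005 -0.0066] [-1.1  0.   0.1  0.2  0.8 -0.1 -0.7 -0.6  0.7  0.2 -0.3  0. ]
```

To row units: 0.027 m / 0.8 = 0.0338, -0.001 m / 0.8 = -0.0013.

```bash
python3 -m creep '[{"trans": [-0.0013, -0.0006, 0.0075]}, {"trans": [-0.0013, -0.0006, 0.015]}, {"trans": [-0.0013, -0.0006, 0.0225]}, {"trans": [-0.0013, -0.0006, 0.03]}, {"trans": [-0.0013, -0.0006, 0.0338]}, {"trans": [-0.0013, -0.0006, 0.0338]}]'; python3 go.py
```

```text
clock: 14.1
tcp_pos: [0.5198, 0.0956, 0.0815]
orientation: [-0.0, 0.695, 0.719, -0.0]
wrist_force: [0.3, 0.6, -2.6]
finger_gap: 0.0647
grip_force: 56.0
tcp [0.5198 0.0956 0.0815] yawY 2.01 tilt [-0.001  0.    -1.   ] F [ 0.3  0.6 -2.6] gap 0.0647 t 14.1 j [ 0.03  0.32 -0.33  0.92  0.    1.57]
```

To row units: 0.008 m / 0.8 = 0.01, 0.006 m / 0.8 = 0.0075.

```bash
python3 -m creep '[{"trans": [0, 0, 0.0025]}, {"trans": [0, 0, 0.005]}, {"trans": [0, 0, 0.0075]}, {"trans": [0, 0, 0.01]}, {"trans": [0, 0, 0.01]}]'; python3 go.py
```

```text
clock: 14.72
tcp_pos: [0.5198, 0.0956, 0.0736]
orientation: [-0.0, 0.695, 0.719, -0.0]
wrist_force: [0.7, -0.5, -1.9]
finger_gap: 0.0643
grip_force: 56.0
tcp [0.5198 0.0956 0.0736] yawY 2.0 tilt [-0.  0. -1.] F [ 0.7 -0.5 -1.9] gap 0.0643 t 14.72 j [ 0.03  0.33 -0.34  0.9   0.    1.57]
```

To row units: 0.005 m / 0.8 = 0.0063, 0.004 m / 0.8 = 0.005.

```bash
python3 -m creep '[{"trans": [0, 0, 0.0013]}, {"trans": [0, 0, 0.0038]}, {"trans": [0, 0, 0.005]}, {"trans": [0, 0, 0.0063]}, {"trans": [0, 0, 0.0063]}]'; python3 -m creep '[{"trans": [0, 0, 0.0013]}, {"trans": [0, 0, 0.0019]}, {"trans": [0, 0, 0.0019]}]';  python3 -m creep '[{"trans": [0, 0, 0.0013]}, {"trans": [0, 0, 0.0019]}, {"trans": [0, 0, 0.0019]}]'
```

```text
clock: 15.35
tcp_pos: [0.5199, 0.0956, 0.0687]
orientation: [-0.0, 0.695, 0.719, -0.0]
wrist_force: [-0.5, 0.8, -2.4]
finger_gap: 0.0643
grip_force: 56.0
clock: 15.72
tcp_pos: [0.52, 0.0956, 0.0673]
orientation: [-0.0, 0.695, 0.719, 0.0]
wrist_force: [-0.3, -0.5, -2.5]
finger_gap: 0.0648
grip_force: 56.0
clock: 16.1
tcp_pos: [0.5202, 0.0956, 0.0666]
orientation: [0.0, 0.695, 0.719, 0.0]
wrist_force: [-3.6, 0.5, 5.4]
finger_gap: 0.0648
grip_force: 56.7
```

```bash
python3 -m creep '[{"trans": [0, 0, 0.0013]}, {"trans": [0, 0, 0.0025]}, {"trans": [0, 0, 0.0025]}]'; python3 -m creep '[{}, {}, {}, {}]' 0.085 20; python3 go.py .5195 .096 .14 2
```

```text
clock: 16.48
tcp_pos: [0.5202, 0.0956, 0.0665]
orientation: [0.001, 0.695, 0.719, 0.001]
wrist_force: [-8.2, -0.9, 20.3]
finger_gap: 0.0644
grip_force: 58.2
clock: 16.98
tcp_pos: [0.5199, 0.0956, 0.0635]
orientation: [-0.0, 0.695, 0.719, -0.0]
wrist_force: [-0.6, 0.6, 0.0]
finger_gap: 0.0851
grip_force: 0.0
tcp [0.5199 0.0956 0.0635] yawY 2.0 tilt [-0.  0. -1.] F [-0.6  0.6  0. ] gap 0.0851 t 16.98 j [ 0.03  0.34 -0.35  0.88  0.    1.57]
[0.0004, -0.0004, -0.0765, -0.0005, -0.0001, 0.0001]
```

The rows are not in the units I measure in: shifts go in shares of 0.8 m and turns go in shares of 90 degrees. I convert before sending: -0.0435 m / 0.8 = -0.0544, -0.03 m / 0.8 = -0.0375.

```bash
python3 -m creep '[{"trans": [0, 0, -0.0188]}, {"trans": [0, 0, -0.0375]}, {"trans": [0, 0, -0.0544]}, {"trans": [0, 0, -0.0544]}]'; python3 -m creep '[{}, {}, {}, {}, {}, {}, {}, {}]' 0.0 30; python3 go.py
```

```text
clock: 17.48
tcp_pos: [0.5213, 0.0957, 0.1092]
orientation: [0.001, 0.695, 0.719, 0.001]
wrist_force: [-0.2, 0.4, -0.6]
finger_gap: 0.0849
grip_force: 0.0
clock: 18.48
tcp_pos: [0.52, 0.0956, 0.1073]
orientation: [-0.0, 0.695, 0.719, 0.0]
wrist_force: [-0.2, 0.0, -0.8]
finger_gap: 0.0132
grip_force: 30.8
tcp [0.52   0.0956 0.1073] yawY 2.01 tilt [-0.  0. -1.] F [-0.2  0.  -0.8] gap 0.0132 t 18.48 j [ 0.03  0.3  -0.29  0.98  0.    1.57]
```

To row units: -0.022 m / 0.8 = -0.0275, -0.018 m / 0.8 = -0.0225.

```bash
python3 -m creep '[{"trans": [0, 0, -0.0025]}, {"trans": [0, 0, -0.005]}, {"trans": [0, 0, -0.0088]}, {"trans": [0, 0, -0.0125]}, {"trans": [0, 0, -0.0175]}, {"trans": [0, 0, -0.0225]}, {"trans": [0, 0, -0.0275]}, {"trans": [0, 0, -0.0275]}]'; python3 -m creep '[{"trans": [0, 0, -0.0063]}, {"trans": [0, 0, -0.0188]}, {"trans": [0, 0, -0.0375]}, {"trans": [0, 0, -0.0563]}, {"trans": [0, 0, -0.075]}, {"trans": [0, 0, -0.085]}, {"trans": [0, 0, -0.0925]}, {"trans": [0, 0, -0.0925]}]'; python3 -m creep '[{}, {}]'; python3 - <<'E'
from h import *
a=viewer.read_camera("top");b=viewer.read_camera("scene")
B=cv2.resize(b["image"][105:215,325:415],None,fx=5,fy=5,interpolation=cv2.INTER_CUBIC);A=cv2.resize(a["image"][175:245,360:430],None,fx=5,fy=5,interpolation=cv2.INTER_CUBIC)
C=np.zeros((550,800,3),np.uint8);C[:,:450]=B;C[:350,450:]=A
cv2.imwrite("pics/end.png",C[:,:,::-1])
E
```

```text
clock: 19.48
tcp_pos: [0.5203, 0.0956, 0.1298]
orientation: [0.0, 0.695, 0.719, 0.0]
wrist_force: [-0.4, 0.0, -0.2]
finger_gap: 0.013
grip_force: 30.8
clock: 20.48
tcp_pos: [0.5201, 0.0956, 0.2036]
orientation: [0.0, 0.695, 0.719, 0.0]
wrist_force: [0.0, 0.6, -0.5]
finger_gap: 0.0132
grip_force: 30.8
clock: 20.72
tcp_pos: [0.5197, 0.0956, 0.2028]
orientation: [-0.0, 0.695, 0.719, -0.0]
wrist_force: [0.4, -0.0, -0.2]
finger_gap: 0.0134
grip_force: 30.8
```

View pics/end.png

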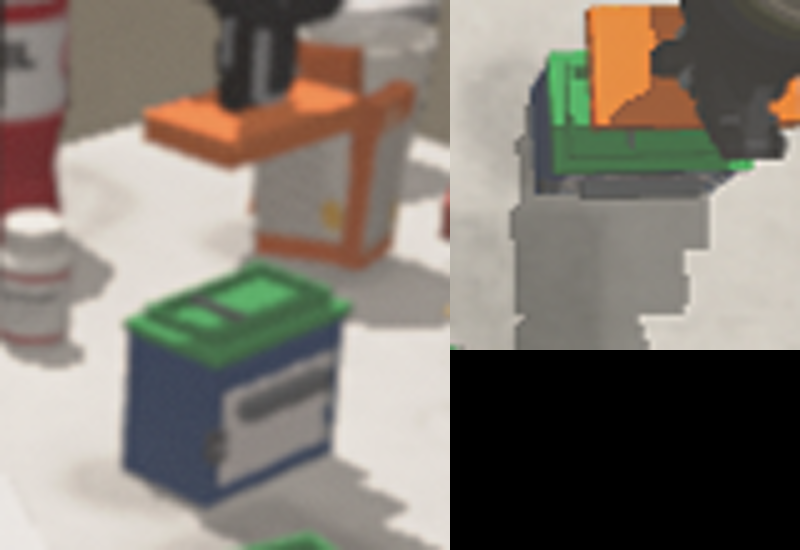

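The green inner lid sits level and home on the box, its flange on the rim from (125,325) to (350,305). The hatch is shut, and the orange lid is held level at (145-360,80-165), clear of everything.

```bash
python3 -c "
from workcell import env;print(env.hand_in())"
```

```text
the job is handed in; nothing more can be done
None
```

I handed the job in with the hatch shut, the inner lid home on the box, and the outer lid held level about 10 cm above it; `env.hand_in()` returned no verdict.

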